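# Dock the connector carriage and lock it in the L-slot

### The arm

A 6-joint arm with a two-finger parallel gripper is mounted at the origin on the work surface. World frame = base frame: x ahead of the robot, y to its left, z up, the work surface at z = 0. Lengths are in mm, angles in rad, forces in N, time in s.
With the tool pointing down it reaches from about 300 to 775 mm from the base axis. Payload 14.6 kg.
Tool frame: the origin (TCP) lies at the very end of the fingers, on their centre line; the grasp point (between the pads) lies 19 mm behind it; z points along the fingers, y is the direction in which the jaws open and shut (so a half turn about z gives the same grasp; the last joint's range is limited). The gripper opens to 94 mm and grips with 3 to 60 N. Pads are 16 mm wide; open, the fingers measure 119 mm over their backs; the gripper's body (75 mm by 177 mm) begins 78 mm behind the grasp point.
Start: joints at [1.277, 0.3, 1.521, -0, 1.321, -0.067], TCP at [123.671, 535.905, 205.446] pointing down, gripper open.
Joint ranges: [-3.03, 3.03], [-0.79, 2.21], [0.23, 2.52], [-1.04, 4.18], [0, 3.07], [-2.55, 2.55]. Speed limits (rad/s): [2.22, 2.22, 2.57, 3.14, 3.14, 3.14].

### API

Orientations are given as a rotation vector (axis times angle).
In Python, from cell import telemetry, eyes, r gives the robot as it stands. The module is installed in compiled form; this text tells all that it offers.
- The arm moves only by the shell command python3 -m handwheel 'ROWS' [FORCE]. ROWS is JSON, a list of rows, each a list of 3 entries, a list of its own where there are three numbers: the finger opening in mm, from 0 to 94, then the shift along the tool's x, y, z in mm, then the turn about the tool's z in rad. In form: [[fingers, [dx, dy, dz], twist], ...]. A call has 1 to 8 rows; each row shifts and turns the commanded pose from where the row before left it, along the tool's axes as they then stand; what a row does not reach is not made up. A row lasts 1/8 s, in which the tool goes at most 62.5 mm and 10.7 degrees, less where a joint would pass 70% of its speed; a pose out of reach is approached as far as the arm can. A call is refused whole if a number of a shift passes 62.5 or a number of a turn 0.188, either way. A call with a gripper value outside its range is refused whole. The fingers move at their own pace and stop on an object; FORCE is the grip in N (left out, the last holds). Time passes only in rows, so rows that do not move let the fingers close. It gives the time, the measured TCP pose, the force and the opening at its end, in the units of the state.
- telemetry.get_obs(): the state, without advancing time (a new reading comes with each control period).
- eyes.get_image(name): name is "scene" or "top"; returns (picture, depth): 480x640x3 uint8, red, green, blue; 480x640 float32, mm along the optical axis (not along the pixel's ray), 0 where there is no reading.
- eyes.camera_params(name): a dict with "mtx" (3x3 intrinsics, pixels), "k1" (the pictures are not rectified: a ray, as slopes to the right and down, at radius r is drawn at 1 + k1 r^2 times it, then the intrinsics apply), "rvec" (rotation vector, rad) and "tvec" (3), from world to camera coordinates, as OpenCV has them. Camera axes: x right, y down, z forward; pixel columns grow to the right and rows downward; lengths in mm; the calibration is good to about 2 mm. A picture is of the moment at which its call begins. camera_params takes no time and is no camera call.
- r.finish_job(): hands the job in, once; it reports no verdict.
The state is a dict: "clock": time; "qpos": joint angles; "joint_velocities": joint speeds; "effort": joint torques, N m; "tcp_pos": TCP position; "orientation": TCP orientation; "wrist_force": force on the tool from outside, world axes, zero at the start; "wrist_torque": the same for the moment, N m; "grip_width": finger opening in mm.
Only numpy, scipy, OpenCV 4.12 (cv2) and the standard library are available. Lean on these libraries where they do the work, as an engineer would, in place of code of your own. Each camera call takes 0.05 s, during which the arm holds its last target. There are 200 camera calls.

### The job

On the board test jig, push the red knob with a fingertip along its L-shaped slot: towards the green board until it reaches the corner, so that the black connector carriage is docked, then round the corner and sideways fully to the closed end of the short leg, so that it is locked. Only push the knob from outside: do not pinch it or pull it up, do not push the carriage or the board with the robot, and leave all the other things where they are. Finish with the robot clear of everything.

Things in the scene. Friction and masses are not known exactly. Their poses are not given: they have to be found in the camera images.
- jig: fixed test jig: blue housing, x -65 to 65, y -60 to 60 mm, flat aluminium cover 40 mm above the table with an L-shaped slot 12 mm wide; behind it (+x), on one dark base plate, the carriage, then a green board. Origin: on the table under the housing's centre; x runs to the board, y to the left, z up. Above the cover stand only the knob and 2 mm screw heads
- slot_start (a point): start of the slot's long leg: where the knob's axis is with pin_along = 0, pin_across = 0; at cover height; axes as the jig's. The slot lets the knob go 1 mm farther at each end and side
- slot_corner (a point): corner of the slot, 55 mm from slot_start along the jig's +x; at cover height
- slot_end (a point): closed end of the slot's short leg (lock position), 36 mm from slot_corner along the jig's +y; at cover height, a short yellow line is painted just past it
- knob (a point): middle of the red cross-shaped knob on a 10 mm steel pin in the slot: 22 mm across opposite lobes, 25 mm tall, from 3 to 28 mm above the cover, this point 15.5 mm above it. Axes as the jig's; it does not turn. It slides in the slot with about 1 N of friction (3 N when pushing the carriage too), stays where it is left, and the slot's ends stop it
- lobe_back: the knob's lobe on its -x side (10 mm wide, 25 mm tall, its flat outer face 11 mm from the knob's axis); origin on the knob's axis 40.5 mm below the knob's middle; axes as the jig's
- lobe_front: the knob's lobe on its +x side (10 mm wide, 25 mm tall, its flat outer face 11 mm from the knob's axis); origin on the knob's axis 40.5 mm below the knob's middle; axes as the jig's
- lobe_right: the knob's lobe on its -y side (10 mm wide, 25 mm tall, its flat outer face 11 mm from the knob's axis); origin on the knob's axis 40.5 mm below the knob's middle; axes as the jig's
- lobe_left: the knob's lobe on its +y side (10 mm wide, 25 mm tall, its flat outer face 11 mm from the knob's axis); origin on the knob's axis 40.5 mm below the knob's middle; axes as the jig's
- pin_along (a joint): m, knob's travel along the long leg (jig +x) from slot_start; 0.055 at the corner and in the short leg; starts between 0 and 0.015
- pin_across (a joint): m, knob's travel along the short leg (jig +y); 0 in the long leg, 0.036 at the lock end (stop at 0.037)
- pin_lift (a joint): m, how far the knob is pulled up against its spring (3 N at 0, 5.5 N at 10 mm); 0 is its rest
- carriage (a joint): m, the carriage's travel towards the board (jig +x); the pin meets a bar of the carriage when pin_along equals this value, and pushes it on from there; 0.055 is docked. Starts between 0.017 and 0.03; friction holds it
- board: green circuit board at the far end of the jig, 75 x 105 mm, surface 32 mm above the table, parts up to 41 mm; origin and axes are the jig's; the board spans 159 to 234 mm in the jig's x
- carriage_top (a point): top middle of the carriage's black block (26 mm along x, 100 mm along y), 47 mm above the table, with three brass plugs standing on it up to 57 mm and three plugs towards the board; the block is between housing and board, at 83 mm plus the joint's value in the jig's x
- adapter_gold: gold coaxial adapter standing upright beside the jig, 20 mm across, 38 mm tall; a loose bystander, to be left alone
- adapter_steel: steel coaxial adapter standing upright beside the jig, 22 mm across, 42 mm tall; a loose bystander, to be left alone
- wrench: small steel wrench lying flat, 130 mm long; a loose bystander, to be left alone
- screwdriver: screwdriver lying flat, 150 mm long; a loose bystander, to be left alone
- phone: black phone lying flat, 150 x 74 x 9 mm; a loose bystander, to be left alone
- mug: blue mug, 80 mm across, 92 mm tall; a loose bystander, to be left alone
- jar: amber glass jar with black cap, 56 mm across, 85 mm tall; a loose bystander, to be left alone
- tray: grey parts tray, 120 x 160 mm, 35 mm tall, empty; a loose bystander, to be left alone

How it is judged (in metres and radians):
On the way, in this order (a step that is already met when the one before it is completed fails the run):
1. the knob has reached the slot's corner and the carriage is docked (value of joint pin_along above 0.052 m and value of joint pin_across below 0.012 m and value of joint carriage above 0.051 m), for 0.05 s.
2. the knob is at the closed end of the short leg (value of joint pin_across above 0.032 m and value of joint pin_along above 0.052 m), for 0.1 s.
At the end, for the whole second after the job is handed in: the knob rests within 4 mm of the closed end of the short leg (pin_across above 0.032, pin_along above 0.052), fully down (within 3 mm), and the carriage is docked (above 0.051), all at rest (all of step 2 and value of joint carriage above 0.051 m and value of joint pin_lift below 0.003 m and velocity of joint pin_along between -0.005 and 0.005 m/s and velocity of joint pin_across between -0.005 and 0.005 m/s and velocity of joint carriage between -0.005 and 0.005 m/s); the robot touches nothing.
It fails at once if the knob is pulled up by more than 6 mm (value of joint pin_lift above 0.006 m).
It fails at once if the knob is pinched (two opposite lobes pressed with more than 2 N at once) ((contact force between the fingers and lobe_back above 2 N and contact force between the fingers and lobe_front above 2 N) or (contact force between the fingers and lobe_left above 2 N and contact force between the fingers and lobe_right above 2 N)).
It fails at once if the robot pushes the board or the carriage (more than 2 N) (contact force between any of the fingers, the arm and board above 2 N or contact force between any of the fingers, the arm and carriage above 2 N).
It fails at once if a bystander is moved by more than 15 mm (distance of any of adapter_gold, adapter_steel, wrench, screwdriver, phone, mug, jar, tray from where it was at the start of the episode above 0.015 m).
It also fails if it takes over 35 s, if anything falls off the work surface, if the arm or the gripper's body presses on something with over 40 N, if the wrist force passes 120 N, or if a joint passes its speed limit or range.

## Working session

There is one attempt and no reset: what is moved stays moved. The work goes in short steps, Python scripts to look and compute and a shell command to move; the robot and the scene stay as the last step left them, time stands still between calls to the robot, and variables do not carry over. Pictures are saved under pics/ and viewed, about 8 in all and at most 12, crops included, and the job is handed in when it is done.

```bash
mkdir -p pics; cat > h.py <<'E'
import numpy as np, cv2
from cell import telemetry, eyes, r
def cam(n):
    p=eyes.camera_params(n); return np.array(p["mtx"],float),p["k1"],cv2.Rodrigues(np.array(p["rvec"],float))[0],np.array(p["tvec"],float).ravel()
def ray(n,u,v):
    K,k1,R,t=cam(n)
    d=cv2.undistortPoints(np.array([[[u,v]]],float),K,np.array([k1,0,0,0.]))[0,0]
    return -R.T@t, R.T@np.array([d[0],d[1],1.])
def onz(n,u,v,z):
    o,d=ray(n,u,v); return o+d*(z-o[2])/d[2]
def proj(n,P):
    K,k1,R,t=cam(n)
    return cv2.projectPoints(np.array(P,float).reshape(-1,1,3),cv2.Rodrigues(R)[0],t,K,np.array([k1,0,0,0.]))[0][:,0]
def save(n,f):
    im,d=eyes.get_image(n); cv2.imwrite('pics/'+f+'.png',im[:,:,::-1]); np.save('pics/'+f+'.npy',d); return im,d
E
python3 - <<'E'
from h import *
for n in("scene","top"):
    save(n,n+'0'); K,k,R,t=cam(n); print(n,K.round(1).tolist(),k,(-R.T@t).round(),R.round(2).tolist())
print(telemetry.get_obs())
E
```

```text
scene [[559.1, 0.0, 327.7], [0.0, 559.1, 239.3], [0.0, 0.0, 1.0]] 0.05383974582698812 [1147. -667.  716.] [[0.74, 0.67, -0.01], [0.37, -0.43, -0.82], [-0.55, 0.61, -0.57]]
top [[533.4, 0.0, 311.5], [0.0, 533.4, 237.3], [0.0, 0.0, 1.0]] -0.01460344102743174 [ 394.   -3. 1318.] [[-0.03, -1.0, 0.0], [-0.99, 0.03, -0.1], [0.1, -0.0, -0.99]]
{'clock': 0.1, 'qpos': array([ 1.27742875e+00,  3.00413150e-01,  1.52150564e+00, -9.36089905e-06,
        1.32069153e+00, -6.66068482e-02]), 'joint_velocities': array([ 1.10264313e-03, -1.43924534e-04, -9.17153663e-04,  1.05192312e-03,
        1.16233213e-03, -9.85069347e-05]), 'effort': array([ 9.89035543e-04, -5.32646155e+01, -3.53284585e+01,  7.08652614e-02,
        2.35047791e-02, -2.40534393e-05]), 'tcp_pos': array([123.5950348 , 535.69870528, 204.95002919]), 'orientation': array([-3.55408982e-01, -3.12124940e+00,  1.57517696e-03]), 'wrist_force': array([-0.13919926, -0.62000682, -0.23702183]), 'wrist_torque': array([0.00647543, 0.01971507, 0.02849907]), 'grip_width': 93.74874956666402}
```

View pics/top0.png

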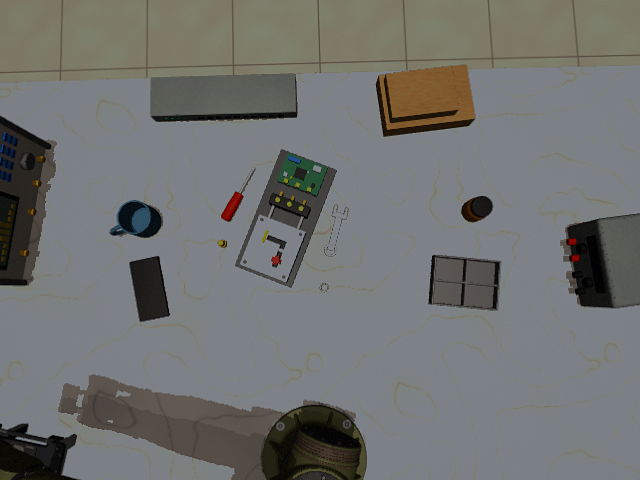

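View pics/scene0.png

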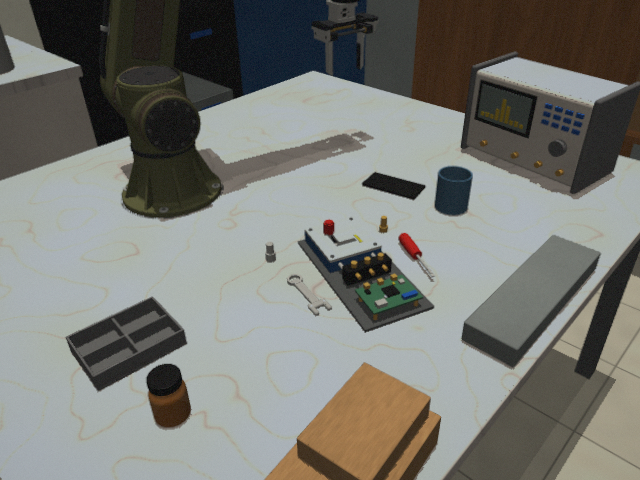

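The top view shows the jig, with the knob near (276,259), the slot going up and left, and the yellow mark near (265,237). The board is at (303,172). I'll enlarge both views.

```bash
python3 - <<'E'
import cv2
a=cv2.imread('pics/top0.png')[185:293,225:325]; cv2.imwrite('pics/c1.png',cv2.resize(a,None,fx=5.5,fy=5.5,interpolation=cv2.INTER_CUBIC))
a=cv2.imread('pics/scene0.png')[205:285,290:400]; cv2.imwrite('pics/c2.png',cv2.resize(a,None,fx=7,fy=7,interpolation=cv2.INTER_CUBIC))
E
```

```text
(no output)
```

View pics/c1.png

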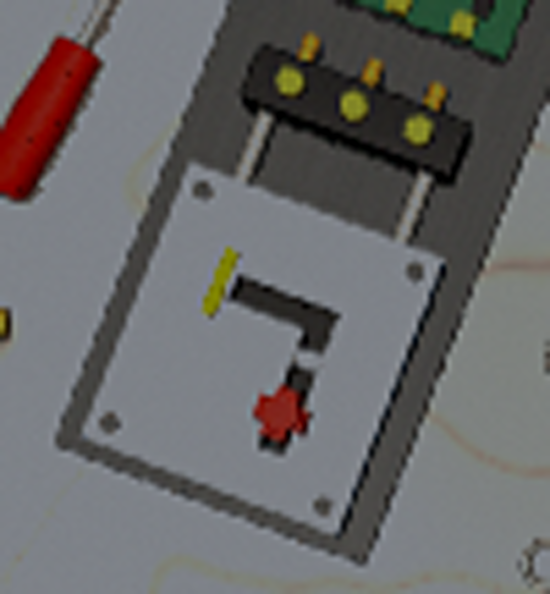

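View pics/c2.png

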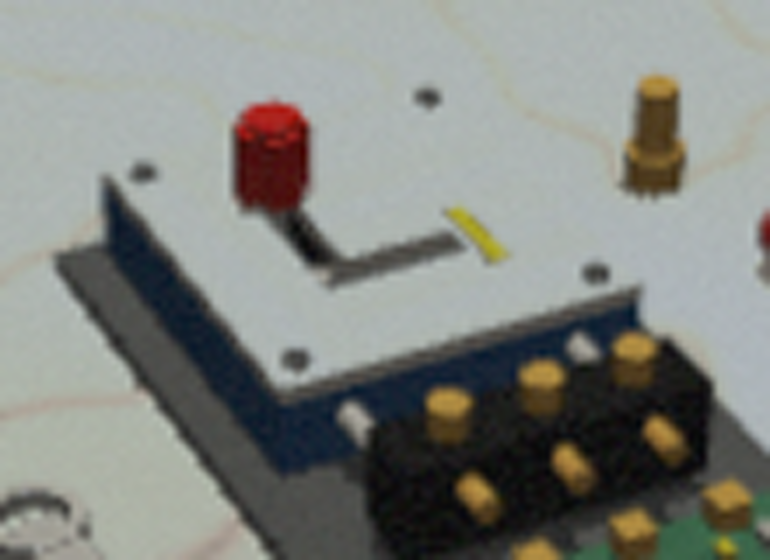

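Crop c1 (top view) shows the cover corners at (190,165), (443,262), (340,537) and (80,437), the screws, slot corner at about (322,325), the slot end at (238,290), and the knob at (282,413). Crop c2 (scene view) shows the screws at (143,173), (427,97), (296,359) and (596,272), with the knob top at (272,118).

```bash
cat > fit.py <<'E'
from h import *
def f(x,y,o,s): return (o[0]+(x+.5)/s-.5,o[1]+(y+.5)/s-.5)
T=lambda x,y:f(x,y,(225,185),5.5); S=lambda x,y:f(x,y,(290,205),7)
loc=np.array([[65,60],[65,-60],[-65,-60],[-65,60]],float)
W=np.array([onz('top',*T(*p),40)[:2] for p in [(190,165),(443,262),(340,537),(80,437)]])
def rigid(A,B):
    a,b=A-A.mean(0),B-B.mean(0); th=np.arctan2((a[:,0]*b[:,1]-a[:,1]*b[:,0]).sum(),(a*b).sum())
    R=np.array([[np.cos(th),-np.sin(th)],[np.sin(th),np.cos(th)]]); c=B.mean(0)-R@A.mean(0); return th,R,c
th,R,c=rigid(loc,W); J=lambda P:(np.array(P)[:2]-c)@R
if __name__=="__main__":
    print('jig',np.degrees(th),c,'res',(W-(loc@R.T+c)).round(1).tolist())
    for n,p in dict(sc1=(203,190),sc2=(415,272),sc3=(322,506),sc4=(110,422)).items(): print(n,J(onz('top',*T(*p),42)).round(1))
    for n,p in dict(sc1=(596,272),sc2=(296,359),sc3=(143,173),sc4=(427,97)).items(): print('scene',n,J(onz('scene',*S(*p),42)).round(1))
    for n,p in dict(startedge=(272,449),cornerOut=(338,316),endmid=(233,288)).items(): print(n,J(onz('top',*T(*p),40)).round(1))
    for n,p in dict(cornerOut=(330,286),endmid=(458,240)).items(): print('scene',n,J(onz('scene',*S(*p),40)).round(1))
    print('knob top',J(onz('top',*T(282,411),68)).round(1),'scene',J(onz('scene',*S(272,117),68)).round(1))
    o=telemetry.get_obs(); Rt=cv2.Rodrigues(o['orientation'])[0]; print(Rt.round(3),'tool x angle',np.degrees(np.arctan2(Rt[1,0],Rt[0,0])))
    for n in ('top','scene'):
        im,d=eyes.get_image(n); m=(im[:,:,0]>120)&(im[:,:,1]<60)
        u0,u1,v0,v1=((262,290,245,272) if n=='top' else (318,340,214,240))
        ys,xs=np.nonzero(m[v0:v1,u0:u1]); print(n,len(xs),xs.mean()+u0,ys.mean()+v0)
E
python3 fit.py
```

```text
jig -22.553157801654812 [501.55144812  86.0952897 ] res [[-0.7, 0.0], [-0.8, 0.8], [0.4, -1.1], [1.0, 0.3]]
sc1 [55.9 50.1]
sc2 [ 55.3 -49.8]
sc3 [-54.5 -48.8]
sc4 [-53.4  50.6]
scene sc1 [56.8 48.4]
scene sc2 [ 56.7 -51.4]
scene sc3 [-52.5 -51.4]
scene sc4 [-52.4  48.1]
startedge [-39.1 -19.4]
cornerOut [ 25.4 -25.2]
endmid [20.4 22.2]
scene cornerOut [ 25.5 -25. ]
scene endmid [21.  20.7]
knob top [-23.1 -19.8] scene [-27.2 -18.7]
[[-0.974  0.225 -0.   ]
 [ 0.225  0.974 -0.001]
 [ 0.    -0.001 -1.   ]] tool x angle 167.00769876877163
top 47 275.1276595744681 259.5744680851064
scene 36 328.3888888888889 222.16666666666666
```

```bash
cat >> h.py <<'E'
def jp():
    import fit
    o=telemetry.get_obs(); R=cv2.Rodrigues(o['orientation'])[0]
    a=np.degrees(np.arctan2(R[1,1],R[0,1]))-90-np.degrees(fit.th)
    print('t',o['clock'],'jig',fit.J(o['tcp_pos']).round(2),'z',round(o['tcp_pos'][2],2),'yaw err',round(a,2),'F jig',(o['wrist_force'][:2]@fit.R).round(2),o['wrist_force'][2].round(2),'w',round(o['grip_width'],1))
E
python3 -m handwheel '[[0,[0,0,0],0.167],[0,[0,0,0],0],[0,[0,0,0],0]]' 20; python3 -c "from h import *;jp()"
```

```text
clock: 0.57
tcp_pos: [123.7, 535.9, 205.4]
orientation: [0.609, 3.082, -0.0]
wrist_force: [0.4, -0.8, -0.6]
grip_width: 67.6
t 0.575 jig [-521.5   270.45] z 205.37 yaw err 0.19 F jig [ 0.7  -0.56] -0.64 w 67.6
```

```bash
python3 -m handwheel '[[0,[-45.5,-29,0],0],[0,[-45.5,-29,0],0],[0,[-45.5,-29,0],0],[0,[-45.5,-29,0],0],[0,[-45.5,-29,0],0],[0,[-45.5,-29,0],0],[0,[-45.5,-29,0],0],[0,[-45.5,-29,0],0]]' >/dev/null
python3 -m handwheel '[[0,[-46,-29,0],0],[0,[-46.5,-28.5,0],0],[0,[0,0,0],0],[0,[0,0,0],0]]'; python3 -c "from h import *;jp()"
```

```text
clock: 2.08
tcp_pos: [433.8, 93.7, 205.4]
orientation: [-0.613, -3.081, -0.0]
wrist_force: [-0.1, -0.5, -0.8]
grip_width: 0.4
t 2.075 jig [-65.47 -18.94] z 205.35 yaw err 0.06 F jig [ 0.14 -0.5 ] -0.81 w 0.4
```

```bash
python3 -m handwheel '[[0,[0,0,50],0],[0,[0,0,50],0],[0,[0,0,37],0],[0,[0,0,20],0],[0,[0,0,0],0],[0,[0,0,0],0]]'; python3 - <<'E'
from h import *;jp()
im,d=save('scene','s1'); a=im[190:280,285:405,::-1]; cv2.imwrite('pics/s1c.png',cv2.resize(a,None,fx=6,fy=6,interpolation=cv2.INTER_CUBIC))
E
```

```text
clock: 2.82
tcp_pos: [434.4, 94.1, 49.5]
orientation: [0.612, 3.08, 0.001]
wrist_force: [-0.2, -0.5, 0.7]
grip_width: 0.7
t 2.825 jig [-65.08 -18.35] z 49.46 yaw err 0.08 F jig [-0.02 -0.6 ] 0.73 w 0.7
```

View pics/s1c.png

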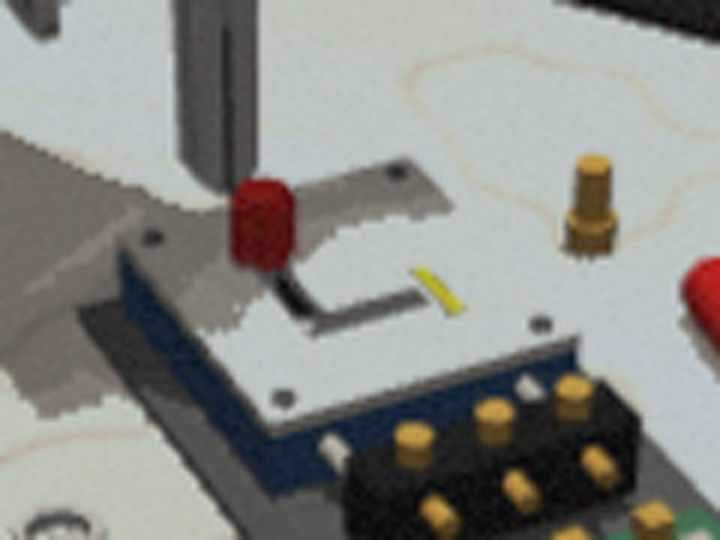

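The finger hangs just behind the knob (knob in the crop at (262,225)), in line with the long leg. I'll push along +x.

```bash
python3 -m handwheel '[[0,[-10,0,0],0],[0,[-8,0,0],0],[0,[-8,0,0],0],[0,[-8,0,0],0],[0,[-8,0,0],0],[0,[-8,0,0],0],[0,[-8,0,0],0],[0,[0,0,0],0]]'; python3 -c "from h import *;jp()"
```

```text
clock: 3.88
tcp_pos: [488.2, 70.9, 48.3]
orientation: [0.615, 3.08, -0.0]
wrist_force: [-0.4, 0.7, 0.4]
grip_width: 0.4
t 3.875 jig [ -6.45 -19.16] z 48.34 yaw err -0.03 F jig [-0.62  0.52] 0.38 w 0.4
```

```bash
for i in 1 2; do python3 -m handwheel '[[0,[-2,0,0],0],[0,[-1,0,0],0],[0,[0,0,0],0]]'>/dev/null; python3 -c "from h import *;jp()"; done
```

```text
t 4.25 jig [ -4.19 -19.1 ] z 48.39 yaw err -0.0 F jig [-2.33 -0.05] -0.5 w 0.2
t 4.625 jig [ -0.98 -19.13] z 48.4 yaw err -0.01 F jig [-1.06 -0.2 ] -0.79 w 0.9
```

```bash
for i in 1 2; do python3 -m handwheel '[[0,[-1,0,0],0],[0,[0,0,0],0]]'>/dev/null; python3 -c "from h import *;jp()"; done
```

```text
t 4.875 jig [ -0.02 -19.12] z 48.41 yaw err -0.01 F jig [-1.47 -0.45] -1.19 w 0.4
t 5.125 jig [  0.8  -19.13] z 48.4 yaw err -0.01 F jig [-3.37 -0.21] 0.42 w 0.7
```

```bash
for i in 1 2 3; do python3 -m handwheel '[[0,[-1,0,0],0],[0,[0,0,0],0]]'>/dev/null; python3 -c "from h import *;jp()"; done
```

```text
t 5.375 jig [  1.18 -19.14] z 48.4 yaw err -0.01 F jig [-9.13 -1.54] 3.7 w -0.1
t 5.625 jig [  1.43 -19.14] z 48.37 yaw err -0.0 F jig [-15.48   0.1 ] 8.08 w 0.3
t 5.875 jig [  1.69 -19.16] z 48.35 yaw err -0.0 F jig [-21.37  -0.54] 12.9 w 0.2
```

The stop has been reached (force rising). I'll back off, go round to the −y side and check.

```bash
python3 -m handwheel '[[0,[8,0,0],0],[0,[17,0,0],0],[0,[0,-18,0],0],[0,[0,-19,0],0],[0,[-20,0,0],0],[0,[-21,0,0],0],[0,[0,0,0],0],[0,[0,0,0],0]]'; python3 - <<'E'
from h import *;jp()
im,d=save('scene','s2'); a=im[190:280,285:405,::-1]; cv2.imwrite('pics/s2c.png',cv2.resize(a,None,fx=6,fy=6,interpolation=cv2.INTER_CUBIC))
E
```

```text
clock: 6.88
tcp_pos: [497.8, 26.1, 48.3]
orientation: [-0.616, -3.08, 0.0]
wrist_force: [0.1, -1.0, -0.7]
grip_width: 0.4
t 6.875 jig [ 19.56 -56.81] z 48.28 yaw err -0.05 F jig [ 0.49 -0.86] -0.69 w 0.4
```

View pics/s2c.png

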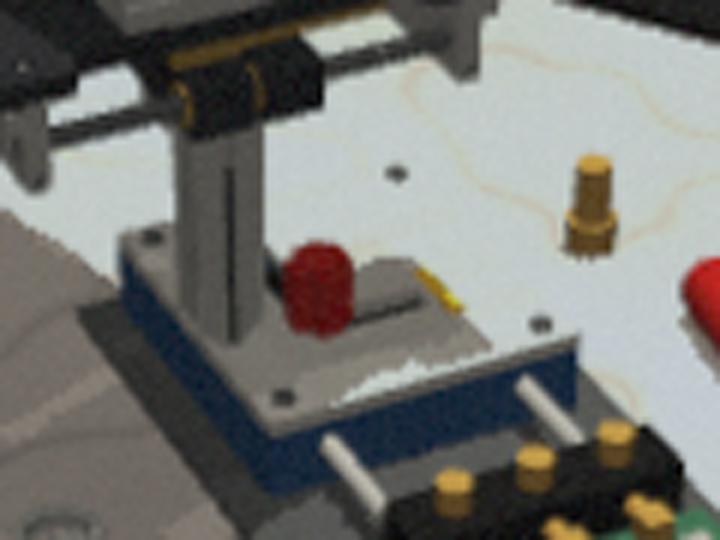

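The knob is at the corner and the carriage has moved to the board. The finger stands to the right of the knob. I'll push along +y.

```bash
python3 -m handwheel '[[0,[0,7,0],0],[0,[0,7,0],0],[0,[0,7,0],0],[0,[0,7,0],0],[0,[0,7,0],0],[0,[0,7,0],0],[0,[0,4,0],0],[0,[0,0,0],0]]'>/dev/null; python3 -c "from h import *;jp()"
for i in 1 2 3; do python3 -m handwheel '[[0,[0,1,0],0],[0,[0,0,0],0]]'>/dev/null; python3 -c "from h import *;jp()"; done
```

```text
t 7.925 jig [19.91 -9.79] z 48.38 yaw err 0.01 F jig [0.75 0.41] -0.29 w 0.9
t 8.175 jig [19.94 -9.19] z 48.4 yaw err -0.01 F jig [-0.36 -0.66] 0.26 w 0.1
t 8.425 jig [19.91 -8.16] z 48.39 yaw err -0.01 F jig [-0.37 -1.55] -0.8 w 0.5
t 8.675 jig [19.96 -7.06] z 48.45 yaw err -0.01 F jig [-0.09 -0.93] -0.5 w 0.4
```

```bash
for i in 1 2 3 4 5; do python3 -m handwheel '[[0,[0,1,0],0],[0,[0,0,0],0]]'>/dev/null; python3 -c "from h import *;jp()"; done
```

```text
t 8.925 jig [19.9  -6.18] z 48.39 yaw err -0.0 F jig [-1.46 -2.45] 0.02 w 0.4
t 9.175 jig [19.93 -5.76] z 48.42 yaw err -0.01 F jig [ 0.69 -7.92] 1.0 w 0.5
t 9.425 jig [19.95 -5.43] z 48.43 yaw err -0.01 F jig [ -0.06 -14.02] 3.08 w 0.5
t 9.675 jig [19.96 -5.1 ] z 48.45 yaw err -0.01 F jig [  0.36 -19.33] 5.51 w 0.7
t 9.925 jig [19.94 -4.8 ] z 48.44 yaw err -0.02 F jig [ -1.34 -24.96] 8.81 w 0.3
```

The end stop has been met at the expected position. I'll retreat in −y, then up and away, and look.

```bash
python3 -m handwheel '[[0,[0,-8,0],0],[0,[0,-20,0],0],[0,[0,-10,-30],0],[0,[0,0,-50],0],[0,[40,0,-50],0],[0,[55,0,0],0],[0,[55,0,0],0],[0,[0,0,0],0]]'>/dev/null; python3 -m handwheel '[[0,[0,0,0],0],[0,[0,0,0],0]]'; python3 - <<'E'
from h import *;jp()
im,d=save('scene','s3'); a=im[190:290,285:405,::-1]; A=cv2.resize(a,None,fx=4,fy=4,interpolation=cv2.INTER_CUBIC)
im,d=save('top','t3'); a=im[185:285,230:310,::-1]; B=cv2.resize(a,None,fx=4,fy=4,interpolation=cv2.INTER_CUBIC)
cv2.imwrite('pics/f3.png',np.hstack([A,B]))
E
```

```text
clock: 11.18
tcp_pos: [367.6, 98.2, 177.2]
orientation: [-0.616, -3.081, -0.0]
wrist_force: [0.1, -0.1, -0.3]
grip_width: 0.2
t 11.175 jig [-128.33  -40.23] z 177.16 yaw err -0.06 F jig [ 0.12 -0.04] -0.3 w 0.2
```

View pics/f3.png

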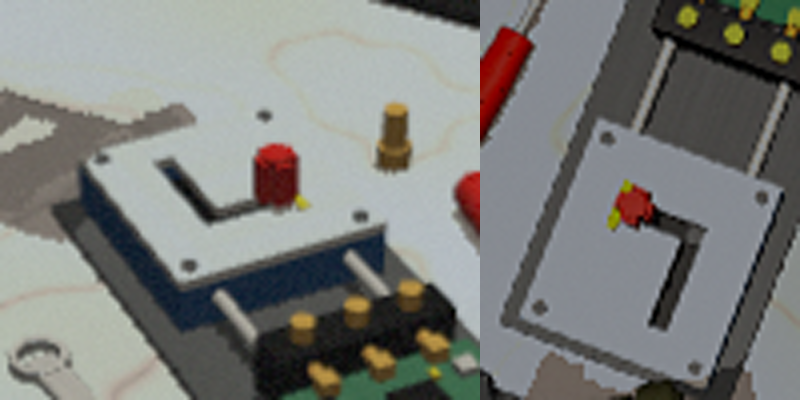

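The knob now sits over the yellow line (about (632,205) in the right half) and the carriage is at the board. A quick numeric check, then I'll hand in.

```bash
python3 - <<'E'
from h import *; import fit
g=lambda x,y:(230+(x-480+.5)/4-.5,185+(y+.5)/4-.5)
s=lambda x,y:(285+(x+.5)/4-.5,190+(y+.5)/4-.5)
print('knob top',fit.J(onz('top',*g(633,204),68)),'scene',fit.J(onz('scene',*s(277,153),68)),'expect 19-20, 17-18')
print('mid plug',fit.J(onz('top',*g(735,33),57)),'scene',fit.J(onz('scene',*s(357,300),57)),'expect x ~138')
r.finish_job()
E
```

```text
knob top [22.29208571 18.14940709] scene [19.68262757 18.14900816] expect 19-20, 17-18
mid plug [ 1.40864519e+02 -9.92190408e-02] scene [137.17752786   0.5270568 ] expect x ~138
the job is handed in; nothing more can be done
```

I pushed the knob with closed fingertips along +x to the slot corner, which docked the carriage. I then went round to its −y side and pushed it along +y to the closed end. After that I backed off and parked the arm 177 mm above the table, clear of everything. The job was handed in at about 11.3 s, and `finish_job` gave no verdict.

- **Stops:** Both ends of travel showed as a clear force rise, up to about 21 N in x and 25 N in y. Both came at the expected positions.
- **Knob:** The last pictures put it at jig (19.7–22.3, 18.1) mm, against an expected lock position of about (19–20, 17–18) mm.
- **Carriage:** The middle plug is at x = 137–141 mm, against about 138 mm when docked.
- **Disagreement:** The top and scene cameras differ by about 3 mm in x, more than the stated calibration error of about 2 mm. The force stops and the scene camera agree with the lock position.
- **Not measured:** I did not measure the bystanders. The adapters, wrench and screwdriver partly visible in the crops show no sign of having moved. The final wrist force was close to zero.

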